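# Put the lids back on the laundry canisters

### The job

Close the four open canisters on the laundry worktop: put on each one the wooden lid that fits its size and shape, lowering it on rather than dropping it, so that it sits down flat on the rim. Leave the canisters standing where they are, and do not push or knock over the spray bottle and the softener bottle that stand among them.

Things in the scene. Friction and masses are not known exactly. Their poses are not given: they have to be found in the camera images.
- canister_large: The largest open round canister of glazed white stoneware with straight sides, 110 mm outside diameter, 5 mm wall, 120 mm tall, mouth 100 mm across, standing loose and upright on the worktop; it holds grey dryer balls. Origin: centre of its underside, z up; the rim is 120 mm above the origin.
- canister_medium: The middle-sized open round canister of glazed white stoneware with straight sides, 88 mm outside diameter, 5 mm wall, 100 mm tall, mouth 78 mm across, standing loose and upright on the worktop; it holds white laundry tablets. Origin: centre of its underside, z up; the rim is 100 mm above the origin.
- canister_small: The smallest open round canister of glazed white stoneware with straight sides, 66 mm outside diameter, 5 mm wall, 80 mm tall, mouth 56 mm across, standing loose and upright on the worktop; it holds buttons. Origin: centre of its underside, z up; the rim is 80 mm above the origin.
- box_canister: The oblong open box of glazed white stoneware, 105 mm (its x) by 75 mm (its y) outside, 4 mm wall, 70 mm tall, mouth 97 by 67 mm, standing loose and upright; it holds wooden clothes pegs. Origin: centre of its underside, z up; the rim is 70 mm above the origin.
- lid_large: The largest round wooden lid, lying knob up: flange 116 mm across, 8 mm thick; under it a loose plug 88 mm across, 12 mm deep, bevelled; on it a central round knob 26 mm across, 32 mm tall. Fits the largest round canister with 6 mm play all round. Origin: centre of the plug's underside, z up; flange 12 to 20 mm, knob 20 to 52 mm above it. Seated: flange on the rim, origin 12 mm below it.
- lid_medium: The middle-sized round wooden lid, lying knob up: flange 94 mm across, 8 mm thick; under it a loose plug 66 mm across, 12 mm deep, bevelled; on it a central round knob 26 mm across, 32 mm tall. Fits the middle-sized round canister with 6 mm play all round. Origin: centre of the plug's underside, z up; flange 12 to 20 mm, knob 20 to 52 mm above it. Seated: flange on the rim, origin 12 mm below it.
- lid_small: The smallest round wooden lid, lying knob up: flange 72 mm across, 8 mm thick; under it a loose plug 44 mm across, 12 mm deep, bevelled; on it a central round knob 26 mm across, 32 mm tall. Fits the smallest round canister with 6 mm play all round. Origin: centre of the plug's underside, z up; flange 12 to 20 mm, knob 20 to 52 mm above it. Seated: flange on the rim, origin 12 mm below it.
- lid_box: Oblong wooden lid, lying handle up: flange 111 (x) by 81 mm (y), 8 mm thick; under it a plug 85 by 55 mm, 12 mm deep; on it a central bar 56 mm long (x), 16 mm wide (y), 32 mm tall. Fits the oblong box, long side along long side, either way round, 6 mm play. Origin: centre of the plug's underside, z up; flange 12 to 20, bar 20 to 52 mm above it. Seated: flange on the rim, origin 12 mm below it.
- spray_bottle: A bystander, to be left alone: white spray bottle with a grey trigger head, 62 mm in diameter, 158 mm tall, its nozzle reaching 50 mm from its axis towards its -x; stands loose among the canisters and lids. Origin: centre of its underside, z up.
- softener_bottle: A bystander, to be left alone: blue softener bottle with a white cap, 68 mm in diameter, 150 mm tall; stands loose among the canisters and lids. Origin: centre of its underside, z up. (A small grey measuring cup, 60 mm wide and 52 mm tall, also stands among them.)
Not all that is in view belongs to the job. Leave any pink or yellow look-alike of the canister_small alone.

How it is judged:
By the outcome, as a careful person would: the job done as asked, in the order asked, and still so for the second after the job is handed in, with the robot touching nothing.
It also fails if it takes over 106 s, if anything falls off the work surface, if the arm or the gripper's body presses on something with over 40 N, if the wrist force passes 120 N, or if a joint passes its speed limit or range.

### The arm

A 6-joint arm with a two-finger parallel gripper is mounted at the origin on the work surface. World frame = base frame: x ahead of the robot, y to its left, z up, the work surface at z = 0. Lengths are in m, angles in rad, forces in N, time in s.
With the tool pointing down it reaches from about 0.275 to 0.775 m from the base axis. Payload 14.6 kg.
Tool frame: the origin (TCP) lies at the very end of the fingers, on their centre line; the grasp point (between the pads) lies 19 mm behind it (bot.tcp_to_grasp is the distance from the TCP to the grasp point, in m); z points along the fingers, y is the line along which they close (so a half turn about z gives the same grasp; the last joint's range is limited). The gripper opens to 85 mm and grips with 20 to 120 N. Pads are 22 mm wide; open, the fingers measure 114 mm over their backs; the gripper's body (76 mm by 85 mm) begins 54 mm behind the grasp point. The pads swing forward as they close: fully open they stand 13 mm farther back than shut.
Start: joints at [0.978, 0.263, -0.048, 1.259, 0, 1.415], TCP at [0.223, 0.475, 0.231] pointing down, gripper open.
Joint ranges: [-2.65, 2.65], [-0.89, 1.7], [-1.18, 1.37], [-2.13, 2.11], [-1.35, 1.29], [-3.14, 3.14]. Speed limits (rad/s): [1.89, 1.89, 2.57, 2.79, 3.14, 3.14].

### API

Orientations are given as a rotation vector (axis times angle).
In Python, from bench import bot gives the robot as it stands.
- The arm moves only by the tool arm_command, never from a script. Its argument "commands" is one flat list of numbers, 4 for each row, row after row: the shift along the tool's x, y, z in mm, then the turn about the tool's z in rad. In form: [dx, dy, dz, spin, dx, dy, dz, spin, ...]. A call has 1 to 20 rows; each row is the pose to reach, as a shift and turn from the pose commanded when the call began, along the tool's axes at that moment; what a row does not reach only later rows make up. A row lasts 1/8 s, in which the tool goes at most 62.5 mm and 10.7 degrees, less where a joint would pass 70% of its speed; a pose out of reach is approached as far as the arm can. A call with a gripper value outside its range is refused whole. "jaw" is the closure, from 0 (fully open) to 1 (shut), set as the call begins (left out, the last holds). The fingers move at their own pace and stop on an object; "force" is the grip in N (left out, the last holds). Time passes only in rows, so rows that repeat a pose let the fingers close. It gives the time, the measured TCP pose, the force, the opening and the grip force at its end, in the units of the state.
- bot.sense(): the state, without advancing time (a new reading comes with each control period).
- bot.grab_frame(name): name is "side" or "top"; returns (picture, depth): 400x640x3 uint8, blue, green, red; 400x640 float32, m along the optical axis (not along the pixel's ray), 0 where there is no reading.
- bot.get_calibration(name): a dict with "intrinsics" (3x3 intrinsics, pixels), "distortion" ([k1, k2, p1, p2, k3] as OpenCV has them; the pictures are not rectified), "cam_to_world" (4x4, takes a point from camera to world coordinates). Camera axes: x right, y down, z forward; pixel columns grow to the right and rows downward; lengths in m; the calibration is good to about 2 mm. A picture is of the moment at which its call begins. get_calibration takes no time and is no camera call.
- bot.sign_off(): hands the job in; it is judged then, once.
The state is a dict: "clock": time; "joints": joint angles; "dq": joint speeds; "joint_efforts": joint torques, N m; "ee_pos": TCP position; "tcp_rot": TCP orientation; "contact_force": force on the tool from outside, world axes, zero at the start; "ft_torque": the same for the moment, N m; "gripper_width": finger opening in m; "gripper_force": force on a finger pad.
Only numpy, scipy, OpenCV 4.12 (cv2) and the standard library are available. Lean on these libraries where they do the work, as an engineer would, in place of code of your own. Each camera call takes 0.05 s, during which the arm holds its last target. There are 200 camera calls.

## Working session

There is one attempt and no reset: what is moved stays moved. The work goes in short steps, Python scripts to look and compute and a tool call to move; the robot and the scene stay as the last step left them, time stands still between calls to the robot, and variables do not carry over. Pictures are saved under pics/ and viewed, at most 14 in all, crops included, and the job is handed in when it is done.

Besides the shell and the picture viewer there is one more tool, called after "Call:" as a command line: name --argument value ..., lists and objects as JSON in quotes. arm_command: Moves the arm, as the interface text tells. Its arguments: {"type":"object","properties":{"commands":{"type":"array"},"jaw":{"type":"number"},"force":{"type":"number"}},"required":["commands"]}

```bash
mkdir -p pics; ls; python3 - <<'E'
from bench import bot
import cv2,numpy as np
for n in("top","side"):
    p,d=bot.grab_frame(n);cv2.imwrite(f"pics/{n}0.png",p);np.savez(f"{n}0.npz",p=p,d=d)
    c=bot.get_calibration(n);print(n,c)
s=bot.sense();print(s)
E
```

```text
pics
top {'intrinsics': array([[370.37571884,   0.        , 327.75111373],
       [  0.        , 370.37571884, 205.35651326],
       [  0.        ,   0.        ,   1.        ]]), 'distortion': array([-0.03967342,  0.        ,  0.        ,  0.        ,  0.        ]), 'cam_to_world': array([[ 0.0277137 , -0.98878894,  0.14672552,  0.28446502],
       [-0.99927812, -0.02358878,  0.02977919, -0.01939152],
       [-0.02598426, -0.1474449 , -0.98872889,  1.01920548],
       [ 0.        ,  0.        ,  0.        ,  1.        ]])}
side {'intrinsics': array([[506.89915747,   0.        , 310.40345572],
       [  0.        , 506.89915747, 200.14316306],
       [  0.        ,   0.        ,   1.        ]]), 'distortion': array([-0.01318076,  0.        ,  0.        ,  0.        ,  0.        ]), 'cam_to_world': array([[ 0.95770856, -0.1941857 ,  0.21233518,  0.1281337 ],
       [-0.28771862, -0.65527286,  0.6984522 , -1.00374878],
       [ 0.00350805, -0.73000644, -0.68343126,  1.05165185],
       [ 0.        ,  0.        ,  0.        ,  1.        ]])}
{'clock': 0.1, 'joints': array([ 9.77704139e-01,  2.63451948e-01, -4.88346110e-02,  1.25942096e+00,
       -3.14029674e-05,  1.41549782e+00]), 'dq': array([-0.00071857, -0.00213269,  0.00026733,  0.00076291,  0.00227605,
       -0.00066887]), 'joint_efforts': array([ 3.48753616e-03, -6.38576531e+01,  3.85064685e+01,  9.89815453e-03,
       -8.54259656e-05,  1.43799622e-05]), 'ee_pos': array([0.22244572, 0.47527904, 0.23089945]), 'tcp_rot': array([-6.82139960e-01, -3.06632984e+00,  1.35016050e-03]), 'contact_force': array([ 0.68554137, -0.29610812,  0.13296402]), 'ft_torque': array([ 0.01866789,  0.0120364 , -0.00472198]), 'gripper_force': 0.0, 'gripper_width': 0.08540807186066325}
```

View pics/top0.png

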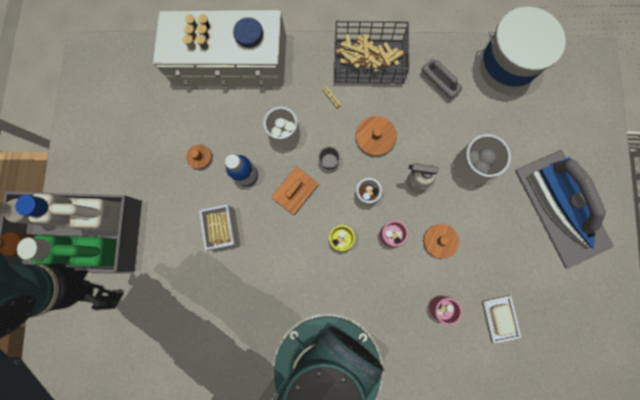

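View pics/side0.png

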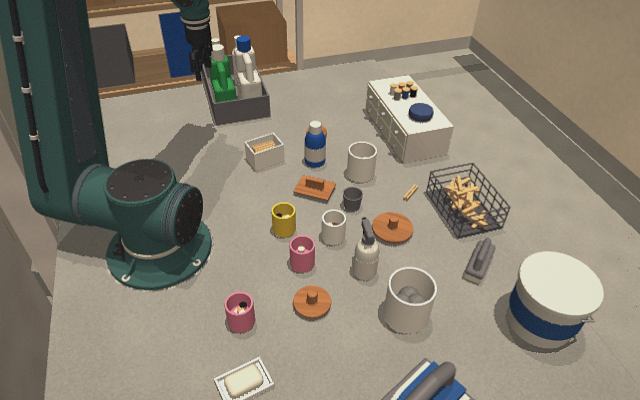

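The top view shows these candidates:

| Type | Large | Medium | Small | Box |
|---|---|---|---|---|
| Lids | (376,136) | (441,241) | (199,157) | (295,190) |
| Canisters | (488,157), dryer balls | (281,124), tablets | (369,191), white, buttons | (217,228), pegs |

Look-alikes to leave alone: yellow (342,238), pink (394,235) and (446,310), soap dish (502,320), grey cup (329,159), peg basket (371,52). The bystanders are the softener (240,168) and the spray bottle (422,176).

```bash
cat > h.py <<'E'
from bench import bot
import cv2,numpy as np
from scipy.optimize import least_squares
def world(n,d):
    c=bot.get_calibration(n);K=c["intrinsics"];T=c["cam_to_world"]
    v,u=np.mgrid[0:400,0:640]
    uv=cv2.undistortPoints(np.stack([u,v],-1).reshape(-1,1,2).astype(float),K,c["distortion"]).reshape(400,640,2)
    r=np.dstack([uv,np.ones((400,640))])@T[:3,:3].T
    return r,T[:3,3],r*d[...,None]+T[:3,3]
def plane(r,o,px,z):   # px: Nx2 int (u,v)
    q=r[px[:,1],px[:,0]];return (o+q*((z-o[2])/q[:,2])[:,None])[:,:2]
def circ(P):
    f=lambda a:np.hypot(*(P-a[:2]).T)-a[2]
    s=least_squares(f,[*P.mean(0),.04],loss="soft_l1",f_scale=.001);return s.x,np.abs(f(s.x)).mean()
def near(u,v,R):
    m=np.zeros((400,640),np.uint8);cv2.circle(m,(u,v),R,255,-1);return m
def wood(p):
    h=cv2.cvtColor(p,cv2.COLOR_BGR2HSV);return cv2.inRange(h,(3,110,60),(18,255,255))
def big(m):
    return max(cv2.findContours(m,cv2.RETR_EXTERNAL,cv2.CHAIN_APPROX_NONE)[0],key=cv2.contourArea)[:,0]
E
python3 - <<'E'
from h import *
np.set_printoptions(precision=4,suppress=True)
f=np.load("top0.npz");p,d=f["p"],f["d"];r,o,W=world("top",d);z=W[...,2]
tab=z[280:300,200:260];print("table z",np.median(tab))
for n,u,v,R in(("L",376,136,26),("M",441,241,24),("S",199,157,18),("B",295,190,30)):
    m=near(u,v,R)&wood(p);
    c=big(m);P=plane(r,o,c,.018)
    k=(m>0)&(z>.044)
    print("lid",n,"knob",W[k].mean(0),k.sum(),"flz",np.median(z[(m>0)]))
    if n=="B":
        k2=(m>0)&(z<.03);print(cv2.minAreaRect((P*1000).astype(np.float32)),"bar",cv2.minAreaRect((W[k][:,:2]*1000).astype(np.float32)))
    else: print(circ(P))
for n,u,v,R,h in(("L",488,157,30,.12),("M",281,124,24,.1),("S",369,191,18,.08),("B",217,228,30,.07)):
    k=(near(u,v,R)>0)&(abs(z-h)<.008);Q=W[k][:,:2]
    print("can",n,k.sum(),np.median(z[k]))
    if n=="B":
        print(cv2.minAreaRect((Q*1000).astype(np.float32)));
    else: print(circ(Q),(Q.min(0)+Q.max(0))/2,np.ptp(Q,0))
for n,u,v,R in(("spray",422,176,26),("soft",240,168,22),("cup",329,159,14)):
    k=(near(u,v,R)>0)&(z>.03);Q=W[k];print(n,Q.min(0),Q.max(0))
    k=k&(z>.1);print(W[k].mean(0) if k.any() else 0)
img=cv2.resize(p[90:270,180:520],None,fx=2.3,fy=2.3,interpolation=cv2.INTER_CUBIC);cv2.imwrite("pics/crop.png",img)
E
```

```text
table z 0.0005548403438582206
lid L knob [ 0.6071 -0.1106  0.1265] 77 flz 0.01991038346750701
(array([ 0.6347, -0.1184,  0.0557]), np.float64(0.0007935438993775578))
lid M knob [ 0.342  -0.2892  0.074 ] 86 flz 0.020287529238310287
(array([ 0.3445, -0.2955,  0.0447]), np.float64(0.0006791759205922233))
lid S knob [0.5496 0.3588 0.1029] 75 flz 0.020528021572840838
(array([0.5644, 0.381 , 0.0338]), np.float64(0.0006148099407871308))
lid B knob [0.4631 0.098  0.1014] 135 flz 0.0204157602675496
((473.48974609375, 103.70988464355469), (80.29869079589844, 108.86173248291016), 53.068084716796875) bar ((380.44964599609375, 58.413848876953125), (241.27691650390625, 53.407501220703125), 26.546939849853516)
can L 344 0.1190157678286945
(array([ 0.5544, -0.3883,  0.0523]), np.float64(0.0013081325088370723)) [ 0.5548 -0.3892] [0.1094 0.1096]
can M 240 0.09909941775801756
(array([0.6367, 0.14  , 0.0415]), np.float64(0.0013081762622608642)) [0.6374 0.1408] [0.0873 0.0871]
can S 164 0.0791993437376376
(array([ 0.4657, -0.0945,  0.0303]), np.float64(0.0013490497515915422)) [ 0.466  -0.0951] [0.0648 0.0649]
can B 301 0.06930812724007573
((361.7090759277344, 297.587158203125), (105.93443298339844, 77.54068756103516), 12.291725158691406)
spray [ 0.2845 -0.2639  0.03  ] [ 0.533  -0.0194  1.0192]
[ 0.4975 -0.2199  0.154 ]
soft [0.4826 0.2108 0.0302] [0.5492 0.2756 0.1549]
[0.5116 0.2381 0.1292]
cup [ 0.2845 -0.0194  0.0313] [0.5926 0.04   1.0192]
[ 0.2845 -0.0194  1.0192]
```

View pics/crop.png

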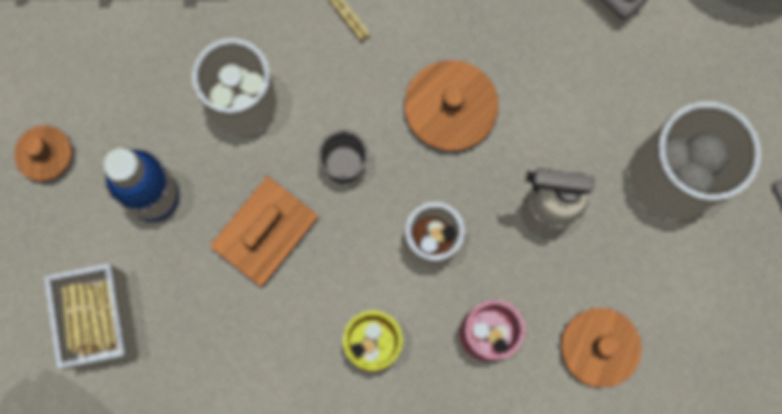

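The crop confirms the choices. The three round lids differ in size as described. The white button canister is at crop (435,232), apart from the yellow and pink ones. Next I'll cross-check with valid depth only, using the side view too.

```bash
python3 - <<'E'
from h import *
np.set_printoptions(precision=4,suppress=True)
A={}
for n in("top","side"):
    f=np.load(n+"0.npz");p,d=f["p"],f["d"];r,o,W=world(n,d);x,y,z=W[...,0],W[...,1],W[...,2];ok=d>0
    w=(wood(p)>0)&ok
    print(n)
    for m,a,b,R in(("L",.635,-.118,.058),("M",.345,-.2955,.047),("S",.564,.381,.036),("B",.473,.104,.07)):
        g=np.hypot(x-a,y-b)<R+.015
        fl=g&w&(z>.012)&(z<.027);k=g&ok&(z>.046)&(z<.06)
        Q=W[fl][:,:2];print("lid",m,"flange",fl.sum(),(Q.min(0)+Q.max(0))/2,np.ptp(Q,0),"top",k.sum(),W[k].mean(0))
        if m=="B":print(cv2.minAreaRect((Q*1000).astype(np.float32)),cv2.minAreaRect((W[k][:,:2]*1000).astype(np.float32)))
    for m,a,b,R,h in(("L",.5548,-.389,.055,.12),("M",.637,.14,.044,.1),("S",.466,-.095,.033,.08),("B",.362,.298,.064,.07)):
        g=ok&(np.hypot(x-a,y-b)<R+.012)&(abs(z-h)<.006);Q=W[g][:,:2]
        print("can",m,g.sum(),(Q.min(0)+Q.max(0))/2,np.ptp(Q,0),cv2.minAreaRect((Q*1000).astype(np.float32)) if m=="B" else cv2.minEnclosingCircle((Q*1000).astype(np.float32)))
    for m,a,b in(("spray",.49,-.22),("soft",.515,.24)):
        g=ok&(np.hypot(x-a,y-b)<.09)
        for lo,hi in((.1,.125),(.125,.2)):
            Q=W[g&(z>lo)&(z<hi)];print(m,lo,len(Q),Q.min(0) if len(Q) else 0,Q.max(0) if len(Q) else 0)
E
```

```text
top
lid L flange 1143 [ 0.6338 -0.1179] [0.1122 0.11  ] top 69 [ 0.6346 -0.1185  0.0512]
lid M flange 817 [ 0.345  -0.2959] [0.0888 0.0915] top 82 [ 0.3436 -0.2958  0.0516]
lid S flange 356 [0.564  0.3803] [0.0686 0.0682] top 67 [0.5644 0.3807 0.0516]
lid B flange 961 [0.4739 0.1036] [0.1295 0.1232] top 126 [0.4732 0.1044 0.0513]
((473.5804138183594, 103.87757873535156), (79.6786117553711, 108.94894409179688), 53.20280838012695) ((473.20501708984375, 105.0197525024414), (16.36604118347168, 54.773460388183594), 53.41306686401367)
can L 310 [ 0.5551 -0.3892] [0.1088 0.1095] ((555.0051879882812, -389.4490966796875), 55.4630126953125)
can M 217 [0.6376 0.1408] [0.0869 0.0871] ((637.169677734375, 141.03662109375), 44.716270446777344)
can S 156 [ 0.4666 -0.0951] [0.0638 0.0649] ((466.25396728515625, -94.86969757080078), 32.87245559692383)
can B 273 [0.362  0.2969] [0.1161 0.0963] ((361.7022705078125, 297.6153564453125), (105.91565704345703, 77.51548767089844), 12.310320854187012)
spray 0.1 164 [ 0.4796 -0.2601  0.1002] [ 0.533  -0.1959  0.1249]
spray 0.125 283 [ 0.4922 -0.2542  0.1256] [ 0
[... 742 characters left out ...]
344), 56.233680725097656)
can M 184 [0.6409 0.1383] [0.0876 0.0975] ((641.814208984375, 138.33425903320312), 48.75425720214844)
can S 165 [ 0.4686 -0.0974] [0.0645 0.0684] ((468.900146484375, -98.2242202758789), 35.05709457397461)
can B 214 [0.3655 0.2947] [0.1185 0.1006] ((365.05828857421875, 295.1885681152344), (109.19901275634766, 88.20735168457031), 12.42487907409668)
spray 0.1 231 [ 0.4836 -0.2655  0.1   ] [ 0.5368 -0.1982  0.1247]
spray 0.125 260 [ 0.4943 -0.2575  0.1253] [ 0.5232 -0.1857  0.1626]
soft 0.1 161 [0.489  0.2083 0.1006] [0.549  0.2588 0.1248]
soft 0.125 149 [0.5003 0.2154 0.1254] [0.5418 0.2643 0.156 ]<stdin>:11: RuntimeWarning: Mean of empty slice.
  ret = um.true_divide(
```

Call:
arm_command --commands '[0, 0, -20, -0.14, 0, 0, -40, -0.29, 0, 0, -40, -0.435, 0, 0, -40, -0.435]' --jaw 0.35 --force 50

```text
clock: 0.6
ee_pos: [0.2225, 0.4754, 0.2711]
tcp_rot: [-0.006, -3.141, 0.001]
contact_force: [-0.7, -0.3, -0.4]
gripper_width: 0.0554
gripper_force: 0.0
```

Side and top agree on sizes, with a consistent offset of about 3 mm between the cameras, so I use the mean. Lids and canisters all match their sizes. First lid: small.

Call:
arm_command --commands '[-60, -17, 0, 0, -120, -34, 20, 0, -180, -50, 50, 0, -240, -67, 80, 0, -300, -84, 110, 0, -343, -96, 141, 0, -343, -96, 141, 0, -343, -96, 141, 0, -343, -96, 180, 0, -343, -96, 220, 0, -343, -96, 245, 0, -343, -96, 245, 0, -343, -96, 245, 0]'

```text
clock: 2.22
ee_pos: [0.5654, 0.3795, 0.0283]
tcp_rot: [0.004, 3.14, 0.002]
contact_force: [1.0, 0.5, 0.7]
gripper_width: 0.0558
gripper_force: 0.0
```

```bash
python3 - <<'E'
from h import *
p,d=bot.grab_frame("top");q,_=bot.grab_frame("side")
f=lambda i:cv2.resize(i,(640,400),interpolation=cv2.INTER_CUBIC)
cv2.imwrite("pics/a1.png",np.vstack([cv2.resize(p[100:220,140:300],(400,300)),cv2.resize(q[80:200,240:400],(400,300))]))
print(bot.sense()["ee_pos"],bot.sense()["gripper_width"])
E
```

```text
[0.56576873 0.37923923 0.02815755] 0.05544883814584916
```

View pics/a1.png

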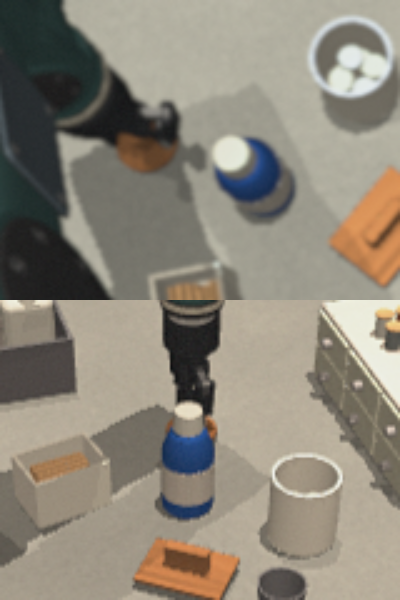

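The fingers straddle the small lid (top half, 150,145) and stand clear of the softener bottle. Closing.

Call:
arm_command --commands '[0, 0, 3, 0, 0, 0, 3, 0, 0, 0, 3, 0, 0, 0, 3, 0, 0, 0, 3, 0, 0, 0, 3, 0, 0, 0, 3, 0, 0, 0, 3, 0]' --jaw 1 --force 50

```text
clock: 3.32
ee_pos: [0.5654, 0.3786, 0.0236]
tcp_rot: [0.004, 3.141, 0.0]
contact_force: [-1.2, -0.8, 5.0]
gripper_width: 0.0244
gripper_force: 49.1
```

Call:
arm_command --commands '[0, 0, -20, 0, 0, 0, -50, 0, 0, 0, -100, 0, 0, 0, -150, 0, 0, 0, -190, 0, 10, -50, -190, 0, 20, -100, -190, 0, 30, -150, -190, 0, 41, -200, -190, 0, 51, -250, -190, 0, 61, -300, -190, 0, 72, -350, -190, 0, 82, -400, -190, 0, 90, -440, -190, 0, 97, -475, -190, 0, 97, -475, -190, 0, 97, -475, -190, 0, 97, -475, -190, 0]'

```text
clock: 5.58
ee_pos: [0.4671, -0.0954, 0.2132]
tcp_rot: [-0.003, -3.142, -0.0]
contact_force: [-0.9, -0.2, -0.5]
gripper_width: 0.0248
gripper_force: 49.3
```

```bash
cat > chk.py <<'E'
# held lid: flange edge fit at its known height; usage chk.py name
from h import *
import sys
np.set_printoptions(precision=4,suppress=True)
s=bot.sense();e=s["ee_pos"];print(e,s["tcp_rot"],s["gripper_width"])
for n in("top","side"):
    p,d=bot.grab_frame(n);cv2.imwrite(f"pics/{sys.argv[1]}_{n}.png",p)
    r,o,W=world(n,d);x,y,z=[W[...,i] for i in range(3)];ft=e[2]-.0236+.020
    k=(wood(p)>0)&(d>0)&(np.hypot(x-e[0],y-e[1])<.09)&(abs(z-ft)<.012)
    Q=W[k][:,:2];print(n,k.sum(),"z",np.median(z[k]),"mid-tcp",(Q.min(0)+Q.max(0))/2-e[:2],np.ptp(Q,0),circ(plane(r,o,big((k*255).astype(np.uint8)),ft-.002)))
E
python3 chk.py s1
```

```text
[ 0.4671 -0.0954  0.2132] [-0.0027 -3.1415 -0.0003] 0.0247604312848404
  return _methods._mean(a, axis=axis, dtype=dtype,
  ret = ret.dtype.type(ret / rcount)
Traceback (most recent call last):
  File "chk.py", line 10, in <module>
    Q=W[k][:,:2];print(n,k.sum(),"z",np.median(z[k]),"mid-tcp",(Q.min(0)+Q.max(0))/2-e[:2],np.ptp(Q,0),circ(plane(r,o,big((k*255).astype(np.uint8)),ft-.002)))
                                                                ~~~~~^^^
ValueError: zero-size array to reduction operation minimum which has no identity
```

```bash
sed -i 's/^    Q=W/    if k.sum()<30: print(n,"hidden"); continue\n    Q=W/' chk.py; python3 chk.py s1; python3 -c "
import cv2;p=cv2.imread('pics/s1_side.png');cv2.imwrite('pics/s1c.png',cv2.resize(p[60:320,220:480],(600,600)))"
```

```text
[ 0.4671 -0.0954  0.2133] [0.0025 3.1416 0.0001] 0.024583001958270498
top hidden
side 303 z 0.21099884393973556 mid-tcp [ 0.0028 -0.0021] [0.0705 0.0718] (array([ 0.4691, -0.0963,  0.0334]), np.float64(0.006683150130581947))
```

View pics/s1c.png

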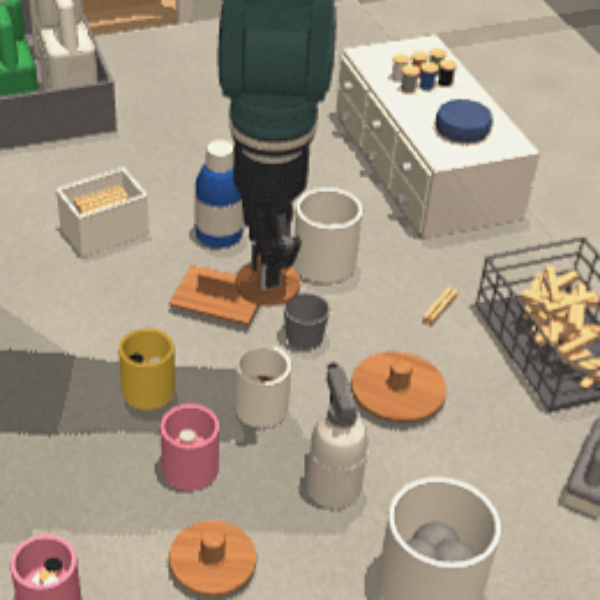

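The small lid hangs at (268,285) in the crop, about 1 mm off its canister when both are measured in the same camera. Lowering.

Call:
arm_command --commands '[1, 0, 30, 0, 1, 0, 60, 0, 1, 0, 85, 0, 1, 0, 95, 0, 1, 0, 102, 0, 1, 0, 108, 0, 1, 0, 112, 0, 1, 0, 115, 0, 1, 0, 117, 0, 1, 0, 119, 0, 1, 0, 120, 0, 1, 0, 121, 0, 1, 0, 121, 0]'

```text
clock: 7.35
ee_pos: [0.466, -0.0962, 0.0923]
tcp_rot: [-0.004, -3.142, -0.0]
contact_force: [-0.1, -0.5, -0.3]
gripper_width: 0.0246
gripper_force: 49.3
```

Call:
arm_command --commands '[0, 0, 1, 0, 0, 0, 1.5, 0, 0, 0, 1.5, 0]'

```text
clock: 7.72
ee_pos: [0.4663, -0.0963, 0.0915]
tcp_rot: [0.004, 3.141, -0.001]
contact_force: [-3.4, 1.4, 14.5]
gripper_width: 0.0248
gripper_force: 50.8
```

Call:
arm_command --commands '[0, 0, -0.5, 0, 0, 0, -0.5, 0, 0, 0, -0.5, 0, 0, 0, -0.5, 0, 0, 0, -30, 0, 0, 0, -70, 0, 0, 0, -110, 0, 0, 0, -110, 0]' --jaw 0.35

```text
clock: 8.72
ee_pos: [0.4672, -0.0967, 0.2031]
tcp_rot: [0.004, 3.137, -0.003]
contact_force: [0.3, 0.7, 0.0]
gripper_width: 0.0558
gripper_force: 0.0
```

Call:
arm_command --commands '[-50, -7, 0, 0, -100, -14, 0, 0, -140, -19, 20, 0, -168, -23, 60, 0, -168, -23, 100, 0, -168, -23, 135, 0, -168, -23, 160, 0, -168, -23, 179, 0, -168, -23, 179, 0, -168, -23, 179, 0]'

```text
clock: 9.98
ee_pos: [0.634, -0.1197, 0.0221]
tcp_rot: [0.004, 3.141, -0.0]
contact_force: [-0.3, 0.2, 1.0]
gripper_width: 0.0556
gripper_force: 0.0
```

```bash
python3 - <<'E'
from h import *
p,d=bot.grab_frame("top");q,_=bot.grab_frame("side")
cv2.imwrite("pics/b1.png",np.hstack([cv2.resize(p[90:240,300:460],(400,375)),cv2.resize(q[180:330,280:440],(400,375))]))
E
```

```text
(no output)
```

View pics/b1.png

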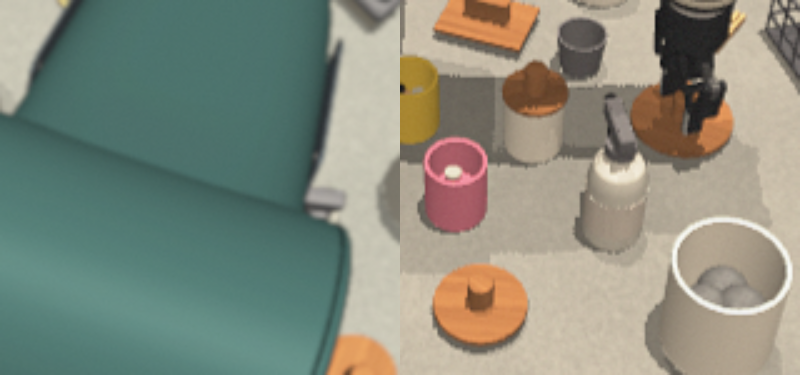

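The small lid sits flat (right half, 535,90), and the fingers straddle the large lid's knob. Closing.

Call:
arm_command --commands '[0, 0, -2, 0, 0, 0, -2, 0, 0, 0, -2, 0, 0, 0, -2, 0, 0, 0, -2, 0, 0, 0, -2, 0, 0, 0, -2, 0, 0, 0, -2, 0]' --jaw 1 --force 60

```text
clock: 11.08
ee_pos: [0.6343, -0.1198, 0.0248]
tcp_rot: [0.004, 3.14, -0.001]
contact_force: [-2.4, -0.8, 9.9]
gripper_width: 0.024
gripper_force: 58.5
```

Call:
arm_command --commands '[0, 0, -20, 0, 0, 0, -50, 0, 0, 0, -100, 0, 0, 0, -150, 0, 0, 0, -185, 0, 12, -45, -190, 0, 26, -90, -190, 0, 39, -135, -190, 0, 52, -180, -190, 0, 65, -225, -190, 0, 73, -250, -190, 0, 78, -271, -190, 0, 78, -271, -190, 0, 78, -271, -190, 0, 78, -271, -190, 0]'

```text
clock: 12.95
ee_pos: [0.5556, -0.3895, 0.2139]
tcp_rot: [0.003, 3.141, 0.0]
contact_force: [0.3, 0.2, -0.9]
gripper_width: 0.0243
gripper_force: 59.0
```

```bash
python3 chk.py l1
```

```text
[ 0.5556 -0.3895  0.2139] [0.0026 3.1415 0.0001] 0.024251345945815996
top 126 z 0.2087908929375194 mid-tcp [0.0299 0.035 ] [0.0505 0.0478] (array([ 0.5471, -0.3975,  0.0669]), np.float64(0.00348112360849634))
side 1238 z 0.21060249144876303 mid-tcp [ 0.0037 -0.0015] [0.1161 0.115 ] (array([ 0.5579, -0.3916,  0.0549]), np.float64(0.01065969663062917))
```

Call:
arm_command --commands '[2, -1.5, 25, 0, 2, -1.5, 42, 0, 2, -1.5, 53, 0, 2, -1.5, 61, 0, 2, -1.5, 67, 0, 2, -1.5, 71, 0, 2, -1.5, 74, 0, 2, -1.5, 76.5, 0, 2, -1.5, 78.5, 0, 2, -1.5, 80, 0, 2, -1.5, 81, 0, 2, -1.5, 81.5, 0, 2, -1.5, 81.5, 0]'

```text
clock: 14.68
ee_pos: [0.5531, -0.3919, 0.1328]
tcp_rot: [0.004, 3.141, -0.001]
contact_force: [-1.9, 1.4, 6.3]
gripper_width: 0.0242
gripper_force: 59.4
```

Call:
arm_command --commands '[0, 0, 0, 0, 0, 0, 0, 0, 0, 0, 0, 0, 0, 0, 0, 0, 0, 0, -30, 0, 0, 0, -70, 0, 0, 0, -75, 0, 0, 0, -75, 0]' --jaw 0.35

```text
clock: 15.68
ee_pos: [0.5532, -0.392, 0.2071]
tcp_rot: [0.004, 3.141, -0.0]
contact_force: [-0.6, 0.1, -0.4]
gripper_width: 0.0558
gripper_force: 0.0
```

Call:
arm_command --commands '[50, 23, 0, 0, 100, 46, 0, 0, 150, 68, 10, 0, 185, 84, 40, 0, 207, 94, 75, 0, 207, 94, 115, 0, 207, 94, 150, 0, 207, 94, 175, 0, 207, 94, 182, 0, 207, 94, 182, 0, 207, 94, 182, 0]'

```text
clock: 17.05
ee_pos: [0.3467, -0.2977, 0.026]
tcp_rot: [0.004, 3.141, -0.001]
contact_force: [-0.4, 0.2, 0.5]
gripper_width: 0.0554
gripper_force: 0.0
```

```bash
python3 - <<'E'
from h import *
p,d=bot.grab_frame("top");q,_=bot.grab_frame("side")
cv2.imwrite("pics/c1.png",np.hstack([cv2.resize(p[150:300,380:540],(400,375)),cv2.resize(q[220:370,280:440],(400,375))]))
E
```

```text
(no output)
```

View pics/c1.png

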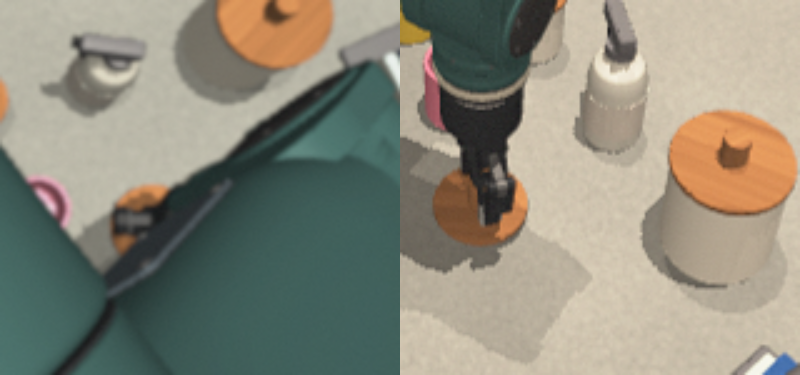

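The large lid sits flat (right half, 735,165), and the fingers straddle the medium lid's knob. Closing.

Call:
arm_command --commands '[0, 0, 0, 0, 0, 0, 0, 0, 0, 0, 0, 0, 0, 0, 0, 0, 0, 0, 0, 0, 0, 0, 0, 0, 0, 0, 0, 0, 0, 0, 0, 0]' --jaw 1 --force 60

```text
clock: 18.15
ee_pos: [0.3466, -0.2975, 0.0257]
tcp_rot: [0.004, 3.141, -0.001]
contact_force: [-1.2, 1.7, 9.4]
gripper_width: 0.0243
gripper_force: 58.4
```

Call:
arm_command --commands '[0, 0, -20, 0, 0, 0, -50, 0, 0, 0, -100, 0, 0, 0, -150, 0, 0, 0, -185, 0, -28, 42, -190, 0, -58, 87, -190, 0, -88, 132, -190, 0, -118, 177, -190, 0, -148, 222, -190, 0, -178, 267, -190, 0, -208, 312, -190, 0, -238, 357, -190, 0, -268, 402, -190, 0, -283, 425, -190, 0, -292, 437.5, -190, 0, -292, 437.5, -190, 0, -292, 437.5, -190, 0, -292, 437.5, -190, 0]'

```text
clock: 20.52
ee_pos: [0.6393, 0.1384, 0.2157]
tcp_rot: [0.006, 3.141, -0.0]
contact_force: [-0.8, -0.3, -0.5]
gripper_width: 0.0243
gripper_force: 59.0
```

```bash
python3 chk.py m1
```

```text
[0.6393 0.1384 0.2157] [ 0.006   3.1413 -0.0001] 0.02430083044702477
top 249 z 0.20966007344268556 mid-tcp [-0.0016 -0.0259] [0.0845 0.0328] (array([0.6245, 0.1118, 0.0206]), np.float64(0.004690221572174131))
side 376 z 0.21132154557826244 mid-tcp [ 0.0008 -0.0012] [0.0931 0.0923] (array([0.639 , 0.1353, 0.0445]), np.float64(0.007595520011382027))
```

Call:
arm_command --commands '[0, 1, 25, 0, 0, 1, 50, 0, 0, 1, 68, 0, 0, 1, 80, 0, 0, 1, 87, 0, 0, 1, 92, 0, 0, 1, 95, 0, 0, 1, 97.5, 0, 0, 1, 99.5, 0, 0, 1, 101, 0, 0, 1, 102, 0, 0, 1, 102.5, 0, 0, 1, 102.5, 0]'

```text
clock: 22.25
ee_pos: [0.6398, 0.1404, 0.1138]
tcp_rot: [0.004, 3.14, 0.0]
contact_force: [-3.5, 0.1, 9.9]
gripper_width: 0.0246
gripper_force: 60.1
```

Call:
arm_command --commands '[0, 0, 0, 0, 0, 0, 0, 0, 0, 0, 0, 0, 0, 0, 0, 0, 0, 0, -30, 0, 0, 0, -70, 0, 0, 0, -95, 0, 0, 0, -95, 0.16, 0, 0, -95, 0.32, 0, 0, -95, 0.48, 0, 0, -95, 0.64, 0, 0, -95, 0.64, 0, 0, -95, 0.64, 0]' --jaw 0.35

```text
$.commands: bad value
```

```bash
cat > plan.py <<'E'
import sys;from h import *
from scipy.spatial.transform import Rotation as Ro
t=np.array(list(map(float,sys.argv[1:4])));yaw=float(sys.argv[4])  # target xyz, tool-y heading deg
s=bot.sense();R=Ro.from_rotvec(s["tcp_rot"]).as_matrix();h=np.degrees(np.arctan2(R[1,1],R[0,1]))
print(s["ee_pos"],"heading",h,"shift mm",R.T@(t-s["ee_pos"])*1000,"spin",np.radians(h-yaw))
E
python3 plan.py .475 .102 .026 53.3
```

```text
[0.63977438 0.14035682 0.11376397] heading 89.84415370609794 shift mm [164.7667881  -38.80665443  87.58028839] spin 0.6378158045262973
```

Call:
arm_command --commands '[0, 0, 0, 0, 0, 0, 0, 0, 0, 0, 0, 0, 0, 0, 0, 0, 0, 0, -30, 0, 0, 0, -70, 0, 0, 0, -95, 0, 0, 0, -95, 0.16, 0, 0, -95, 0.32, 0, 0, -95, 0.48, 0, 0, -95, 0.638, 0, 0, -95, 0.638, 0, 0, -95, 0.638]' --jaw 0.35

```text
clock: 23.88
ee_pos: [0.6396, 0.1403, 0.2077]
tcp_rot: [-0.984, -2.983, 0.0]
contact_force: [0.2, -0.2, 0.3]
gripper_width: 0.0555
gripper_force: 0.0
```

```bash
python3 plan.py .475 .102 .026 53.3
```

```text
[0.63961201 0.14031381 0.20774013] heading 53.48526371504438 shift mm [ 109.49316685 -128.7273421   181.75547131] spin 0.0032334618120010783
```

Call:
arm_command --commands '[30, -35, 0, 0, 60, -70, 0, 0, 90, -106, 10, 0, 109.5, -128.7, 45, 0, 109.5, -128.7, 85, 0, 109.5, -128.7, 125, 0, 109.5, -128.7, 155, 0, 109.5, -128.7, 175, 0, 109.5, -128.7, 182, 0, 109.5, -128.7, 182, 0, 109.5, -128.7, 182, 0]'

```text
clock: 25.25
ee_pos: [0.4755, 0.1027, 0.0266]
tcp_rot: [0.988, 2.981, 0.001]
contact_force: [-1.3, 0.2, -0.6]
gripper_width: 0.0554
gripper_force: 0.0
```

```bash
python3 - <<'E'
from h import *
p,d=bot.grab_frame("top");q,_=bot.grab_frame("side")
cv2.imwrite("pics/d1.png",np.hstack([cv2.resize(p[100:250,230:390],(400,375)),cv2.resize(q[110:260,250:410],(400,375))]))
E
```

```text
(no output)
```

View pics/d1.png

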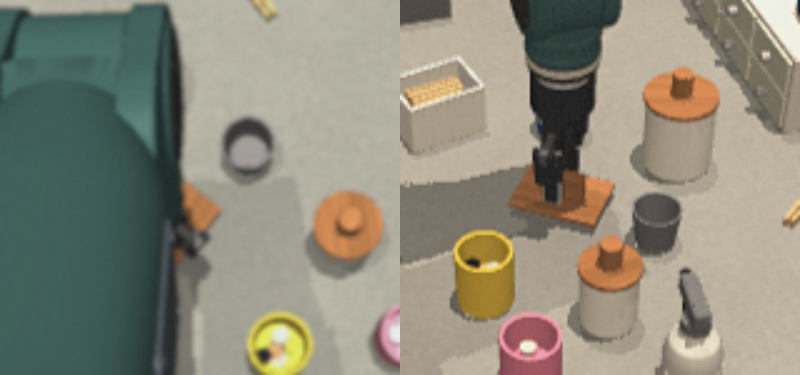

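The medium lid sits flat (right half, 680,100), and the fingers straddle the box lid's bar. Closing.

Call:
arm_command --commands '[0, 0, 0, 0, 0, 0, 0, 0, 0, 0, 0, 0, 0, 0, 0, 0, 0, 0, 0, 0, 0, 0, 0, 0, 0, 0, 0, 0, 0, 0, 0, 0]' --jaw 1 --force 60

```text
clock: 26.35
ee_pos: [0.475, 0.1026, 0.026]
tcp_rot: [0.989, 2.981, 0.0]
contact_force: [-1.2, -1.2, 5.7]
gripper_width: 0.0148
gripper_force: 59.3
```

```bash
python3 plan.py .364 .296 .215 102.3
```

```text
[0.47503974 0.10260264 0.02603705] heading 53.28740024880158 shift mm [ 204.56617619   88.69141658 -189.01288693] spin -0.855431240620566
```

Call:
arm_command --commands '[0, 0, -20, 0, 0, 0, -50, 0, 0, 0, -100, 0, 0, 0, -150, 0, 0, 0, -185, 0, 35, 15, -189, -0.12, 70, 30, -189, -0.26, 105, 45, -189, -0.4, 140, 60, -189, -0.54, 175, 75, -189, -0.68, 205, 88.5, -189, -0.8, 205, 88.5, -189, -0.855, 205, 88.5, -189, -0.855, 205, 88.5, -189, -0.855, 205, 88.5, -189, -0.855]'

```text
clock: 28.22
ee_pos: [0.3637, 0.2958, 0.2148]
tcp_rot: [0.334, -3.124, 0.0]
contact_force: [-0.1, -0.8, 0.0]
gripper_width: 0.0152
gripper_force: 58.7
```

```bash
python3 plan.py .3635 .296 .084 102.3; python3 chk.py b1; python3 - <<'E'
from h import *
q=cv2.imread("pics/b1_side.png");cv2.imwrite("pics/b1c.png",cv2.resize(q[20:220,180:380],(500,500)))
E
```

```text
[0.36369649 0.29582252 0.21476877] heading 102.18799410667083 shift mm [  0.1495279    0.21617541 130.76877471] spin -0.001954871620231548
[0.3637 0.2958 0.2148] [ 0.3335 -3.1238  0.    ] 0.015163972796200747
top 972 z 0.20887397014557035 mid-tcp [-0.0008 -0.0074] [0.118  0.0857] (array([0.3592, 0.2965, 0.0471]), np.float64(0.011077160774882938))
side 465 z 0.21027726921310042 mid-tcp [ 0.0014 -0.0018] [0.121  0.1043] (array([0.3592, 0.2879, 0.0486]), np.float64(0.01343286603789182))
```

View pics/b1c.png

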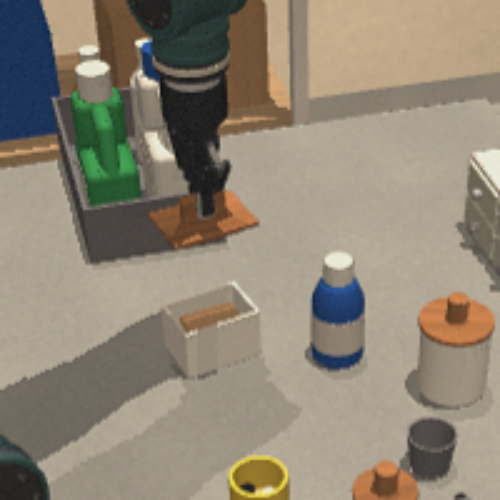

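The box lid hangs at (205,217), parallel to the box and within 1 mm of its centre in the side view. Lowering.

Call:
arm_command --commands '[0, 0, 30, 0, 0, 0, 65, 0, 0, 0, 90, 0, 0, 0, 105, 0, 0, 0, 114, 0, 0, 0, 119.5, 0, 0, 0, 123, 0, 0, 0, 125.5, 0, 0, 0, 127.5, 0, 0, 0, 129, 0, 0, 0, 130, 0, 0, 0, 131, 0, 0, 0, 131.5, 0, 0, 0, 131.5, 0]'

```text
clock: 30.08
ee_pos: [0.3636, 0.2962, 0.084]
tcp_rot: [-0.336, 3.123, 0.0]
contact_force: [-3.7, -3.8, 16.0]
gripper_width: 0.0152
gripper_force: 61.1
```

Call:
arm_command --commands '[0, 0, 0, 0, 0, 0, 0, 0, 0, 0, 0, 0, 0, 0, 0, 0, 0, 0, -30, 0, 0, 0, -70, 0, 0, 0, -120, 0, -60, 0, -170, 0, -120, 0, -180, 0, -120, 0, -180, 0]' --jaw 0.35

```text
clock: 31.32
ee_pos: [0.4839, 0.3221, 0.2634]
tcp_rot: [-0.334, 3.122, 0.001]
contact_force: [-1.4, -0.1, -0.8]
gripper_width: 0.0554
gripper_force: 0.0
```

```bash
python3 - <<'E'
from h import *
np.set_printoptions(precision=4,suppress=True)
print(bot.sense()["ee_pos"])
p,d=bot.grab_frame("top");q,e=bot.grab_frame("side")
for n,p_,d_ in(("top",p,d),("side",q,e)):
    r,o,W=world(n,d_);x,y,z=[W[...,i] for i in range(3)]
    for m,a,b,R,h in(("L",.5565,-.391,.058,.128),("M",.639,.139,.047,.108),("S",.4675,-.0965,.036,.088),("B",.3635,.296,.07,.078)):
        k=(wood(p_)>0)&(d_>0)&(np.hypot(x-a,y-b)<R+.01)&(abs(z-h)<.01);
        if k.sum()<50: print(n,m,"hidden");continue
        Q=W[k];A=np.c_[Q[:,:2]-Q[:,:2].mean(0),np.ones(len(Q))];s=np.linalg.lstsq(A,Q[:,2],rcond=None)[0]
        print(n,m,k.sum(),(Q.min(0)+Q.max(0))[:2]/2,"z",np.median(Q[:,2])-h,"tilt deg",np.degrees(s[:2]))
cv2.imwrite("pics/end.png",np.vstack([p[80:280,100:560],q[80:380,180:640][:300]]))
E
```

```text
[0.4839 0.3221 0.2634]
top L 1454 [ 0.5539 -0.3897] z -7.618014768828729e-05 tilt deg [-0.166   0.1306]
top M 825 [0.6367 0.141 ] z -0.00033961367930891717 tilt deg [-0.1834  0.105 ]
top S 481 [ 0.4654 -0.0954] z -1.551922470302558e-05 tilt deg [-0.1468  0.3021]
top B 1082 [0.3615 0.2956] z 6.273698887977741e-05 tilt deg [-0.2568 -0.2607]
side L 1494 [ 0.5583 -0.3928] z 0.0011612405541477355 tilt deg [ 0.0408 -0.0348]
side M 388 [0.6397 0.1364] z 0.001955835227751876 tilt deg [0.0659 0.2626]
side S 316 [ 0.4692 -0.0982] z 0.0014501596302989583 tilt deg [-0.2165 -0.9857]
side B 424 [0.3661 0.2913] z 0.0017635079914355006 tilt deg [-0.5015  0.8504]
```

View pics/end.png

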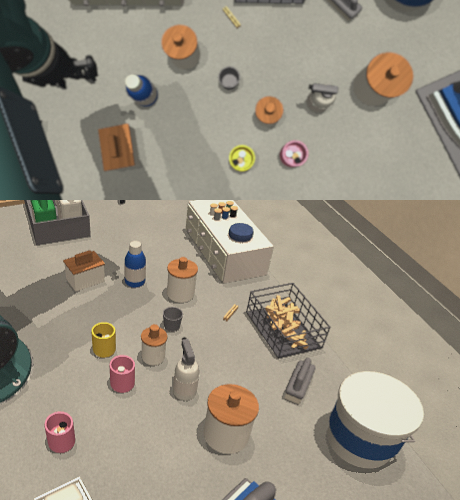

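All four lids sit flat, at the right height and in place. Both bottles are standing and the arm is clear.

```bash
python3 -c "
from bench import bot
print(bot.sign_off())"
```

```text
the job is handed in; nothing more can be done
None
```

All four canisters are closed with their matching lids, each measured flat on its rim; the spray and softener bottles are still standing, and I handed the job in at about 31 s on the robot's clock.

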